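# Drive a nylon bushing out of the ejector jig

### The arm

A 7-joint arm with a two-finger parallel gripper is mounted at the origin on the work surface. World frame = base frame: x ahead of the robot, y to its left, z up, the work surface at z = 0. Lengths are in m, angles in degrees, forces in N, time in s.
With the tool pointing down it reaches from about 0.4 to 0.9 m from the base axis. Payload 5.6 kg.
Tool frame: the origin (TCP) lies on the mounting face of the last link; the fingertips stand 190 mm ahead of it and the grasp point (between the pads) lies 171 mm ahead of it (arm.tip_reach is the distance from the TCP to the fingertips, in m); z points along the fingers, y is the direction in which the jaws open and shut (so a half turn about z gives the same grasp; the last joint's range is limited). The gripper opens to 92 mm and grips with 3 to 60 N. Pads are 20 mm wide; open, the fingers measure 128 mm over their backs; the gripper's body (75 mm by 189 mm) begins 69 mm behind the grasp point.
Start: joints at [-68.468, 26.786, -0.665, 91.828, 0.344, 61.387, -3.226], TCP at [0.264, 0.594, 0.405] pointing down, gripper open.
Joint ranges: [-144.91, 144.91], [-17.63, 115.5], [-89.93, 88.59], [15.96, 139.68], [-74.01, 254.01], [8.47, 105.57], [-167.45, 167.45]. Speed limits (degrees/s): [147.25, 147.25, 180, 180, 180, 180, 180].

### API

Orientations are given as a 3x3 rotation matrix whose columns are the frame's x, y, z axes.
In Python, from bench import telemetry, imaging, job, arm gives the robot as it stands.
- The arm moves only by the tool apply_moves, never from a script. Its argument "rows" is one flat list of numbers, 5 for each row, row after row: the gripper command: -1 is fully open, 1 is shut, values between are in proportion, then the shift along the tool's x, y, z in cm, then the turn about the tool's z in degrees. A call has 1 to 20 rows; each row is the pose to reach, as a shift and turn from the pose commanded when the call began, along the tool's axes at that moment; what a row does not reach only later rows make up. A row lasts 1/8 s, in which the tool goes at most 62.5 mm and 10.7 degrees, less where a joint would pass 70% of its speed; a pose out of reach is approached as far as the arm can. A call with a gripper value outside its range is refused whole. The fingers move at their own pace and stop on an object; "grip_force" is the grip in N (left out, the last holds). Time passes only in rows, so rows that repeat a pose let the fingers close. It gives the time, the measured TCP pose, the force and the opening at its end, in the units of the state.
- telemetry.sense(): the state, without advancing time (a new reading comes with each control period).
- imaging.read_camera(name): name is "scene" or "side" or "wrist"; returns a dict with "image" (480x640x3 uint8, red, green, blue), "range_z" (480x640 float32, m along the optical axis (not along the pixel's ray), 0 where there is no reading), "K" (3x3 intrinsics, pixels), "pose" (4x4, takes a point from camera to world coordinates). Camera axes: x right, y up, looking along -z (the intrinsics and any distortion apply to the point x, -y, -z); pixel columns grow to the right and rows downward; lengths in m; the calibration is good to about 2 mm. A picture is of the moment at which its call begins.
- job.close_job(): hands the job in, once; it reports no verdict.
The state is a dict: "clock": time; "joint_pos": joint angles; "qvel": joint speeds; "joint_torque": joint torques, N m; "eef_pos": TCP position; "ee_rot": TCP orientation; "contact_force": force on the tool from outside, world axes, zero at the start; "wrist_torque": the same for the moment, N m; "gripper_width": finger opening in m.
Only numpy, scipy, OpenCV 4.12 (cv2) and the standard library are available. Lean on these libraries where they do the work, as an engineer would, in place of code of your own. Each camera call takes 0.05 s, during which the arm holds its last target.

### The job

On the ejector jig, swing the weighted yellow stay arm up and past over-centre and let go, so that the catch rest stays folded out level on its own. Then push the ejector rod fully home so that it drives the blue nylon bushing out of the bore onto the catch rest, and put the bushing into the green parts tray. Leave the stay arm over centre and the rod home, do not press the red button, and do not disturb the other things on the bench.

Things in the scene. Friction and masses are not known exactly. Their poses are not given: they have to be found in the camera images.
- jig: Fixed ejector jig; origin on the bench top, z up, y = bore axis from rod side to outlet side (yaw varies). Grey pedestal and aluminium bore block: x -42..42, y -50..30, top z 185 mm; base plate 130 x 130 x 12 mm. Bore 46 mm right through along y at x 0, z 150. Rod with palm knob on the -y side, stay arm and catch rest on the +y side.
- bore_mouth (a point): Centre of the bore's outlet, in the jig's frame at (0, 30, 150) mm.
- stay_axis (a point): Point on the level hinge axis (parallel to the jig's x) of stay arm and catch rest, in the plane in which the arm swings: jig frame (-60, 40, 115) mm.
- stay (a joint): Swing (rad) of the rigid stay arm + catch rest, about 0.5 kg. 0 = folded stop: yellow arm (10 x 16 mm bar) leans up and out to jig +y, 35 deg above level; rest hangs under the outlet. 1.274 = open stop: arm 18 deg past upright, leaning back over the block; rest level towards +y. No spring: gravity folds it below about 1.0, opens it above about 1.05. A level 7 N push on its head to -y lifts it.
- stay_head (a point): Centre of the dark steel counterweight at the stay arm's end: a cylinder 34 mm in diameter, 26 mm long, axis along the jig's x, 115 mm from the hinge axis, at jig x -60 mm. Moves with the arm.
- ejector (a joint): How far the ejector rod is pushed in towards the jig's +y, m: 0 fully back, 0.070 fully home. It stays where left (friction 2.5 N). At 0 its 38 mm head stands 63 mm inside the outlet face, at 0.070 it stands 7 mm out of the outlet.
- ejector_face (a point): Centre of the outer (-y) face of the rod's black palm knob, a disc 50 mm in diameter, 18 mm thick, at jig x 0, z 150 mm; at joint 0 it lies at jig y -146 mm. Push here along the jig's +y.
- bushing: Loose blue nylon bushing, a cylinder 44 mm in diameter, 64 mm long, black core, 80 g; origin at its centre, its y along its axis. Starts in the bore, 12 mm sticking out of the outlet. Driven out, it lies on the open catch rest (two rails, 40 mm wide overall, reaching 105 mm from the outlet face, end stop there), axis at z about 146 mm, sides free for fingers closing along the jig's x.
- tray: Fixed open green parts tray, 170 x 170 mm outside, 35 mm high, walls and floor 4 to 5 mm thick. Origin at the centre of its underside. It stands either on the left or on the right of the bench.
- console: Fixed grey test console, 150 x 190 x 75 mm, origin at the centre of its underside, with a red mushroom button on its top (up to 120 mm high in all). On the side of the bench where the tray is not. Leave alone.
- red_button (a joint): Travel of the red button, m: 0 up, 0.006 pressed. Must not be pressed.
- gauge_stand: Fixed dial gauge stand: base 70 x 70 x 30 mm, origin at the centre of its underside, a steel column 16 mm in diameter up to z 270 mm, and a gauge on an arm reaching 101 mm to its own +x at z 200 to 256 mm.
- motion_sensor: Black motion sensor standing upright, 50 x 50 mm foot, 110 mm high, loose bystander; origin at the centre of its underside.
- pinion_shaft: Brass pinion shaft standing on its 60 mm flange, 125 mm high, loose bystander; origin at the centre of its underside.
- cal_weight: Dented aluminium calibration weight, 60 mm in diameter, 85 mm high, loose bystander; origin at the centre of its underside.
- oil_bottle: White bottle with orange cap, 52 mm in diameter, 150 mm high, loose bystander; origin at the centre of its underside.
- wrench: Open-ended wrench 170 mm long lying flat on the bench on the robot's side of the jig, loose bystander; its length along its own x.
Things that resemble listed ones, but are neither listed nor needed, are in the scene too. There is more than one size of the tray; the one meant has the size given above.

How it is judged (in metres and radians):
On the way, in this order (a step that is already met when the one before it is completed fails the run):
1. The stay arm stands past over-centre at its open stop, holding by itself with the fingers touching nothing (value of joint stay above 1.2 rad and contact force between the fingers and anything else below 0.2 N), for 0.3 s.
2. The rod is home and the bushing lies on the open catch rest, clear of the bore (value of joint stay above 1.2 rad and value of joint ejector above 0.064 m and y of bushing in the frame of jig between 0.063 and 0.1 m and x of bushing in the frame of jig between -0.015 and 0.015 m and z of bushing in the frame of jig between 0.135 and 0.16 m), for 0.3 s.
At the end, for the whole second after the job is handed in: The bushing lies (or stands) at rest on the floor of the green tray, its centre within 70 mm of the tray's centre lines and under 45 mm high; the stay arm is still at its open stop (over 1.2 of 1.274 rad) and the rod still home (over 64 of 70 mm) (value of joint stay above 1.2 rad and value of joint ejector above 0.064 m and x of bushing in the frame of tray between -0.07 and 0.07 m and y of bushing in the frame of tray between -0.07 and 0.07 m and z of bushing in the frame of tray below 0.045 m and contact force between bushing and tray above 0.2 N and linear speed of bushing below 0.05 m/s); the robot touches nothing.
It fails at once if A bystander is moved by more than 20 mm or knocked over (distance of any of motion_sensor, pinion_shaft, cal_weight, oil_bottle, wrench from where it was at the start of the episode above 0.02 m or angle between any of motion_sensor, pinion_shaft, cal_weight, oil_bottle, wrench's own z axis and vertical above 0.4 rad).
It fails at once if The red button is pressed (value of joint red_button above 0.003 m).
It also fails if it takes over 72 s, if anything falls off the work surface, if the arm or the gripper's body presses on something with over 40 N, if the wrist force passes 120 N, or if a joint passes its speed limit or range.

## Working session

There is one attempt and no reset: what is moved stays moved. The work goes in short steps, Python scripts to look and compute and a tool call to move; the robot and the scene stay as the last step left them, time stands still between calls to the robot, and variables do not carry over. Pictures are saved under pics/ and viewed, and the job is handed in when it is done.

Besides the shell and the picture viewer there is one more tool, called after "Call:" as name(argument=value, ...) on one line, values as JSON. apply_moves: Moves the arm, as the interface text tells. Its arguments: {"type":"object","properties":{"rows":{"type":"array","items":{"type":"number"}},"grip_force":{"type":"number"}},"required":["rows"]}

```bash
ls; mkdir -p pics; python3 - <<'E'
from bench import telemetry, imaging, job, arm
import cv2,numpy as np
print(telemetry.sense()); print([a for a in dir(arm) if a[0]!='_'])
for n in("scene","side","wrist"):
    c=imaging.read_camera(n); cv2.imwrite(f"pics/{n}0.png",c["image"][:,:,::-1]); print(n,c["K"],c["pose"],c.keys())
    np.savez(f"{n}0.npz",**{k:v for k,v in c.items()})
E
```

```text
pics
{'clock': 0.0, 'joint_pos': array([-68.46754058,  26.83527295,  -0.66576267,  91.88074424,
         0.34346205,  61.38629493,  -3.2251265 ]), 'qvel': array([-0.06151634,  0.13250971, -0.06465466, -0.09114635,  0.10833727,
       -0.04470076,  0.03470206]), 'joint_torque': array([-6.13232041e-04, -5.20565557e+01, -1.27268818e-02, -2.43742633e+01,
       -5.66344312e-02,  1.74342381e-02,  1.73904259e-04]), 'eef_pos': array([0.26427137, 0.59357797, 0.40374957]), 'ee_rot': array([[-9.13556126e-01,  4.06712223e-01, -6.09791034e-04],
       [ 4.06712665e-01,  9.13554658e-01, -1.64138182e-03],
       [-1.10492611e-04, -1.74750416e-03, -9.99998467e-01]]), 'contact_force': array([ 0.41492506, -0.41422905, -0.12126086]), 'wrist_torque': array([ 0.01992738, -0.00906741, -0.00895416]), 'gripper_width': 0.09187321437372166}
['PlanningError', 'tip_reach']
scene [[444.70495087   0.         315.53517649]
 [  0.         444.70495087 240.86760567]
 [  0.           0.           1.        ]] [[-8.44923489e-01 -4.39922829e-01  3.04256805e-01  9.23417847e-01]
 [ 5.34887183e-01 -6.94918062e-01  4.8060
[... 270 characters left out ...]
9.55156501 244.76760324]
 [  0.           0.           1.        ]] [[ 0.9134315   0.27930098 -0.29603016  0.17573654]
 [-0.40670115  0.65391609 -0.63795606 -0.60232349]
 [ 0.01539713  0.70312496  0.71089958  0.95327973]
 [ 0.          0.          0.          1.        ]] dict_keys(['image', 'range_z', 'K', 'pose'])
wrist [[368.3360559    0.         323.24173374]
 [  0.         368.3360559  241.8563793 ]
 [  0.           0.           1.        ]] [[ 0.40646826 -0.87552373 -0.26123123  0.19015851]
 [ 0.91366325  0.38895532  0.11803912  0.62681623]
 [-0.00173877 -0.28665653  0.95803184  0.38504705]
 [ 0.          0.          0.          1.        ]] dict_keys(['image', 'range_z', 'K', 'pose'])
```

View pics/scene0.png

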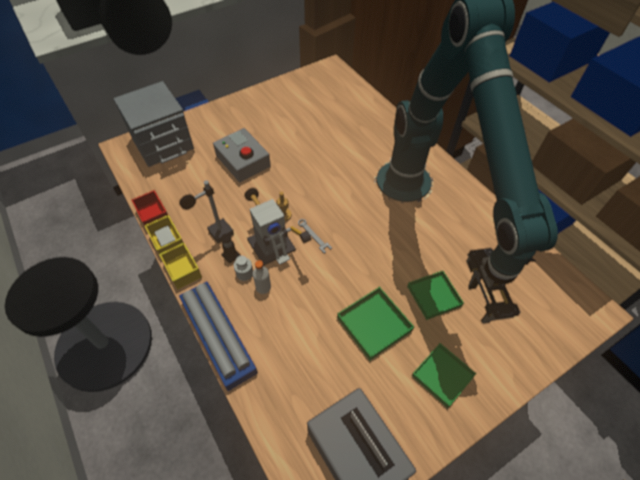

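View pics/side0.png

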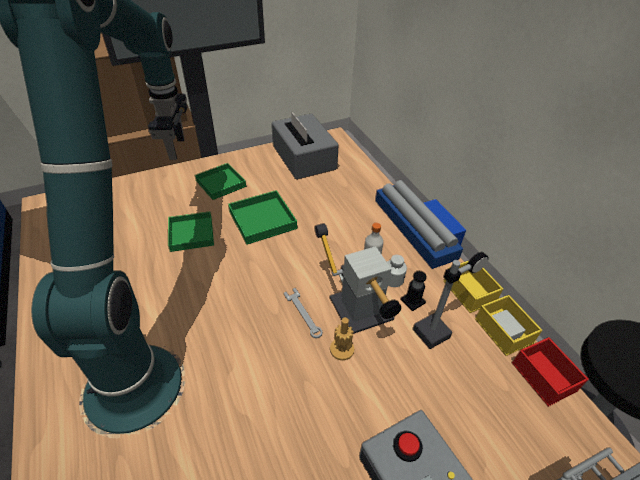

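View pics/wrist0.png

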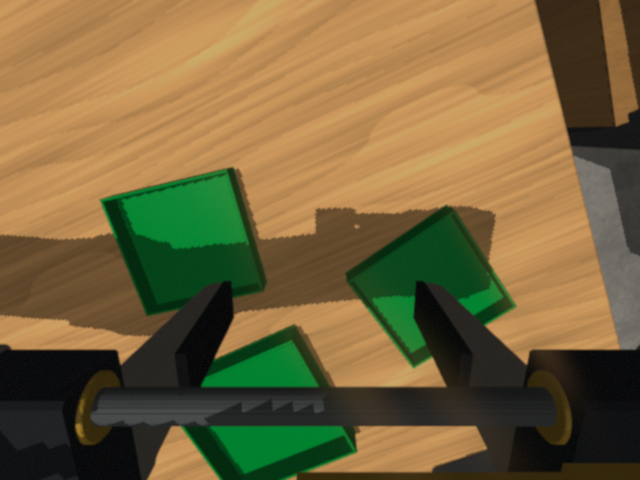

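The scene view shows the jig at about (270,235), the green trays at (375,322), (435,295) and (443,375), and the red button at (246,152). The side view shows the knob at (388,307) and the dark stay head at (321,230). The tray is on the left and the console on the right. I'll zoom in and measure.

```bash
cat > h.py <<'E'
import numpy as np, cv2
from bench import telemetry, imaging, job, arm
def load(n,tag='0'): return dict(np.load(f"{n}{tag}.npz"))
def snap(n,tag):
    c=imaging.read_camera(n); np.savez(f"{n}{tag}.npz",**c); cv2.imwrite(f"pics/{n}{tag}.png",c["image"][:,:,::-1]); return c
def ray(c,u,v):
    K,P=c["K"],c["pose"]
    d=np.array([(u-K[0,2])/K[0,0],-(v-K[1,2])/K[1,1],-1.]); return P[:3,3],P[:3,:3]@d
def plane(c,u,v,z):
    o,d=ray(c,u,v); return o+d*(z-o[2])/d[2]
def cloud(c):
    Z=c["range_z"];v,u=np.mgrid[:480,:640];K,P=c["K"],c["pose"]
    p=np.stack([(u-K[0,2])/K[0,0]*Z,-(v-K[1,2])/K[1,1]*Z,-Z],-1); return p@P[:3,:3].T+P[:3,3]
def two(c1,p1,c2,p2):
    o1,d1=ray(c1,*p1);o2,d2=ray(c2,*p2)
    s=np.linalg.lstsq(np.stack([d1,-d2],1),o2-o1,rcond=None)[0]
    a,b=o1+d1*s[0],o2+d2*s[1]; return (a+b)/2,np.linalg.norm(a-b)
def proj(c,p):
    q=c["pose"][:3,:3].T@(np.asarray(p)-c["pose"][:3,3]); K=c["K"]
    return K[0,0]*q[0]/-q[2]+K[0,2], -K[1,1]*q[1]/-q[2]+K[1,2]
def crop(c,u0,v0,u1,v1,s,fn):
    im=cv2.resize(c["image"][v0:v1,u0:u1,::-1],None,fx=s,fy=s,interpolation=cv2.INTER_CUBIC); cv2.imwrite("pics/"+fn,im)
E
python3 - <<'E'
from h import *
s=load("scene");d=load("side")
crop(s,170,150,350,310,4,"sz.png"); crop(d,270,210,500,380,3,"dz.png")
for n,c in(("scene",s),("side",d)):
    hsv=cv2.cvtColor(c["image"],cv2.COLOR_RGB2HSV)
    m=cv2.inRange(hsv,(50,120,40),(75,255,255))
    X=cloud(c)
    k,lab,st,_=cv2.connectedComponentsWithStats(m)
    for i in range(1,k):
        if st[i,4]>300:
            mm=((lab==i)&(c["range_z"]>0)); P=X[mm]
            rim=P[P[:,2]>.025]; r=cv2.minAreaRect(rim[:,:2].astype(np.float32)*1000)
            print(n,st[i],np.percentile(P[:,2],[2,50,98]).round(3),np.round(r[0],0),np.round(r[1],0),round(r[2],1))
E
```

```text
scene [ 412  275   50   42 1029] [-0.001  0.004  0.028] [273. 487.] [ 78. 155.] 38.2
scene [ 343  294   70   63 2195] [-0.001  0.005  0.036] [491. 484.] [105. 210.] 54.7
scene [414 348  41  57 701] [-0.001  0.004  0.029] [448. 681.] [ 16. 122.] 18.3
side [ 196  164   50   35 1053] [-0.001  0.005  0.026] [381. 658.] [117. 124.] 12.8
side [ 229  191   68   53 2289] [-0.     0.005  0.035] [459. 424.] [171. 175.] 2.0
side [ 169  212   45   39 1451] [-0.001  0.004  0.027] [237. 445.] [132. 126.] 78.9
```

View pics/sz.png

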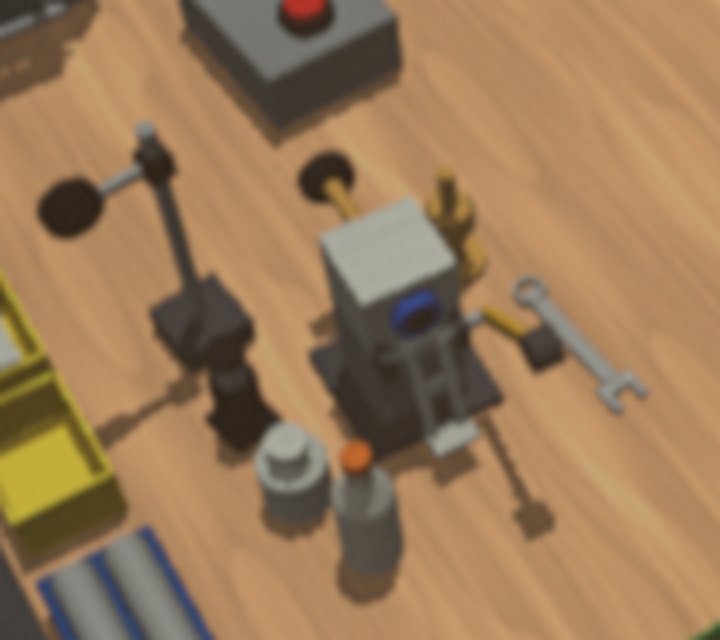

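View pics/dz.png

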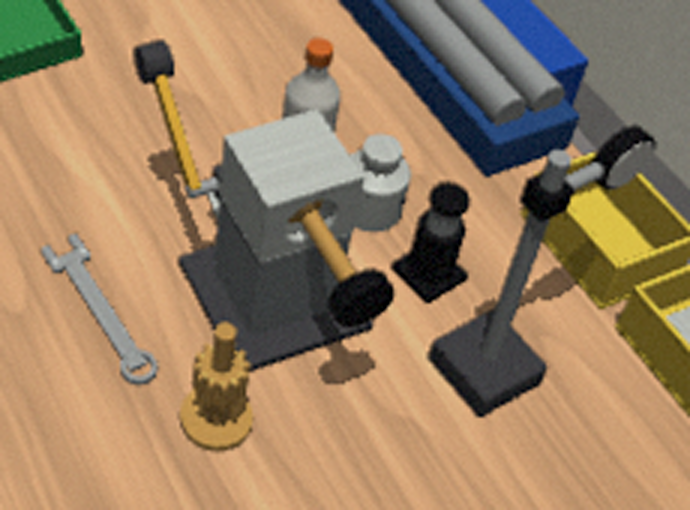

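```bash
python3 - <<'E'
from h import *
s=load("scene");d=load("side")
for n,c,(u0,v0,u1,v1) in(("scene",s,(240,190,300,250)),("side",d,(335,240,400,290))):
    X=cloud(c); b=X[v0:v1,u0:u1].reshape(-1,3)
    t=b[abs(b[:,2]-.185)<.006]
    r=cv2.minAreaRect(t[:,:2].astype(np.float32)*1000); print(n,len(t),np.median(t[:,2]),r)
    print(' table z', np.median(X[300:400,250:330,2]) )
# tray scene: contour corners cast on z=.035
for n,c,bb in(("scene",s,(335,285,420,362)),("side",d,(222,186,302,248))):
    hsv=cv2.cvtColor(c["image"],cv2.COLOR_RGB2HSV)
    m=cv2.inRange(hsv,(45,80,25),(80,255,255)); 
    m2=np.zeros_like(m);m2[bb[1]:bb[3],bb[0]:bb[2]]=m[bb[1]:bb[3],bb[0]:bb[2]]
    h=cv2.convexHull(max(cv2.findContours(m2,0,2)[0],key=cv2.contourArea))
    a=cv2.approxPolyDP(h,4,True)[:,0]; 
    for p in a: print(n,p,plane(c,*p,.035).round(3)[:2],plane(c,*p,0).round(3)[:2])
    X=cloud(c);hs=[p for p in X[bb[1]:bb[3],bb[0]:bb[2]].reshape(-1,3) if .03<p[2]<.04]
    print(cv2.minAreaRect(np.array(hs,np.float32)[:,:2]*1000))
E
```

```text
scene 546 0.18558428124504767 ((584.4961547851562, 33.70499038696289), (87.497314453125, 174.76535034179688), 0.17300525307655334)
 table z 0.0010390232785278952
side 957 0.18490562849860115 ((584.9982299804688, -12.185077667236328), (83.67852783203125, 87.38116455078125), 88.73851776123047)
 table z 0.00016175212258828786
scene [379 288] [0.382 0.346] [0.367 0.333]
scene [412 328] [0.38 0.51] [0.365 0.502]
scene [370 357] [0.542 0.515] [0.532 0.507]
scene [338 314] [0.545 0.351] [0.534 0.338]
((417.3438415527344, 425.60546875), (255.19703674316406, 170.81639099121094), 2.199148416519165)
side [276 191] [0.539 0.504] [0.553 0.546]
side [296 228] [0.532 0.311] [0.546 0.346]
side [246 243] [0.372 0.309] [0.38  0.344]
side [228 204] [0.373 0.501] [0.381 0.543]
((459.6896667480469, 425.068115234375), (171.30105590820312, 176.7676239013672), 1.7456345558166504)
```

```bash
python3 - <<'E'
from h import *
s=load("scene");d=load("side")
for n,c,(u0,v0,u1,v1) in(("scene",s,(240,190,300,250)),("side",d,(335,240,400,290))):
    X=cloud(c); M=np.zeros((480,640),np.uint8); M[v0:v1,u0:u1]=(abs(X[v0:v1,u0:u1,2]-.185)<.006)
    k,l,st,_=cv2.connectedComponentsWithStats(M); i=1+np.argmax(st[1:,4]); m=(l==i).astype(np.uint8)
    cnt=max(cv2.findContours(m,0,1)[0],key=cv2.contourArea)
    W=np.array([plane(c,u,v,.185)[:2] for u,v in cnt[:,0]],np.float32)*1000
    print(n,st[i],cv2.minAreaRect(W))
    # gray-bright mask
    hsv=cv2.cvtColor(c["image"],cv2.COLOR_RGB2HSV); print(hsv[(m>0)].mean(0),hsv[m>0].std(0))
    g=((hsv[...,1]<60)&(hsv[...,2]>140)).astype(np.uint8); g2=np.zeros_like(g); g2[v0-5:v1+5,u0-5:u1+5]=g[v0-5:v1+5,u0-5:u1+5]
    k,l,st,_=cv2.connectedComponentsWithStats(g2); i=1+np.argmax(st[1:,4]); cnt=max(cv2.findContours((l==i).astype(np.uint8),0,1)[0],key=cv2.contourArea)
    q=cv2.approxPolyDP(cv2.convexHull(cnt),3,True)[:,0]
    for p in q: print(p,plane(c,*p,.185)[:2].round(4))
# knob: black disc in side; button ; head
    X=cloud(c)
    for nm,b in (dict(scene=dict(knob=(243,186,260,202),head=(300,230,312,243),base=(0,0,1,1)),side=dict(knob=(376,297,402,320),head=(314,222,329,238)))[n]).items():
        sub=X[b[1]:b[3],b[0]:b[2]].reshape(-1,3); sub=sub[sub[:,2]>.09]
        if len(sub): print(nm,len(sub),np.median(sub,0).round(3),sub.min(0).round(3),sub.max(0).round(3))
E
```

```text
scene [250 199  34  28 544] ((584.4176635742188, -8.810909271240234), (86.48719024658203, 85.7850112915039), 88.14026641845703)
[ 29.69117647  22.73529412 163.98529412] [ 4.03480211 10.41067417 15.43307911]
[273 200] [ 0.5419 -0.042 ]
[282 215] [0.548  0.0273]
[260 224] [0.6239 0.0214]
[250 209] [ 0.6225 -0.0487]
knob 171 [ 0.583 -0.124  0.16 ] [ 0.557 -0.142  0.131] [ 0.605 -0.085  0.18 ]
head 110 [0.532 0.14  0.194] [0.516 0.1   0.167] [0.923 0.819 1.299]
base 1 [ 1.051 -1.951  0.146] [ 1.051 -1.951  0.146] [ 1.051 -1.951  0.146]
side [344 246  47  34 957] ((583.6663818359375, -13.991172790527344), (85.02359771728516, 87.05156707763672), 87.81584930419922)
[ 42.46394984  11.86624869 181.01149425] [ 7.11687813  7.14024898 25.14228836]
[404 263] [ 0.6635 -0.0507]
[400 274] [ 0.6364 -0.0765]
[359 278] [ 0.5433 -0.0497]
[345 255] [0.5463 0.0278]
[368 235] [0.6309 0.067 ]
[380 236] [0.657  0.0519]
knob 357 [ 0.576 -0.139  0.159] [ 0.176 -0.602  0.091] [ 0.603 -0.053  0.953]
head 169 [0.527 0.125 0.19 ] [ 0.176 -0.602  0.167] [0.543 0.152 0.953]
```

Tray centre is about (0.461, 0.428), with both views agreeing. The jig origin is about (0.584, -0.002) with yaw about -2°, and the head fits its predicted spot. Next I'll check clearances to the gauge stand and the bystanders.

```bash
python3 - <<'E'
from h import *
for n in("scene","side"):
    c=load(n);X=cloud(c).reshape(-1,3)
    m=(X[:,0]>.38)&(X[:,0]<.95)&(X[:,1]>-.33)&(X[:,1]<.33)&(X[:,2]<.5)&(c["range_z"].ravel()>0)
    P=X[m]
    H=np.zeros((132,114)); 
    i=((.33-P[:,1])/.005).astype(int).clip(0,131); j=((P[:,0]-.38)/.005).astype(int).clip(0,113)
    np.maximum.at(H,(i,j),P[:,2])
    im=cv2.applyColorMap((H/.28*255).clip(0,255).astype(np.uint8),cv2.COLORMAP_JET)
    im=cv2.resize(im,None,fx=4.5,fy=4.5,interpolation=0)
    for y in np.arange(-.3,.31,.1): cv2.putText(im,f"y{y:.1f}",(0,int((.33-y)*900)),0,.4,(255,255,255),1)
    for x in np.arange(.4,.95,.1): cv2.putText(im,f"x{x:.1f}",(int((x-.38)*900),590),0,.4,(255,255,255),1)
    cv2.imwrite(f"pics/top_{n}.png",im)
    G=P[(P[:,2]>.2)&(P[:,0]>.62)]; print(n,G.min(0),G.max(0),len(G))
    for z0,z1 in((.205,.25),(.255,.275)):
        g=G[(G[:,2]>z0)&(G[:,2]<z1)]; print(g.min(0).round(3),g.max(0).round(3))
E
cd pics; python3 -c "
import cv2,numpy as np
cv2.imwrite('tops.png',cv2.resize(np.hstack([cv2.imread('top_scene.png'),cv2.imread('top_side.png')]),(800,463)))"
```

```text
scene [ 0.69783301 -0.16457051  0.20169674] [ 0.81173221 -0.1313456   0.27394569] 377
[ 0.698 -0.165  0.205] [ 0.812 -0.131  0.25 ]
[ 0.704 -0.163  0.255] [ 0.797 -0.134  0.274]
side [ 0.6975803  -0.16869244  0.20013154] [ 0.80967347 -0.13823707  0.27234482] 641
[ 0.698 -0.169  0.206] [ 0.81 -0.14  0.25]
[ 0.704 -0.163  0.255] [ 0.792 -0.138  0.272]
```

View pics/tops.png

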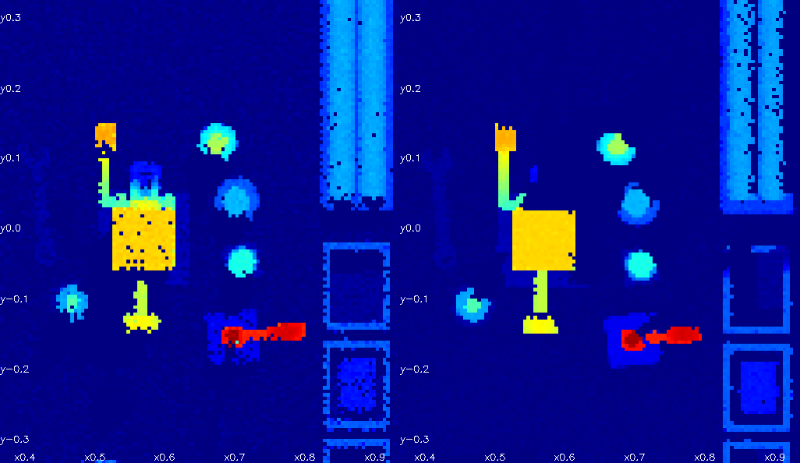

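Clearances: the gauge column's nearest edge is at x≈0.695, y≈-0.15, the pinion is at (0.47,-0.10), and the bottle, weight and sensor stand at x≥0.66. So I'll go to the +y side of the stay head with the fingers shut.

Call:
apply_moves(rows=[1, -40.2, -26.8, 0, 67.7, 1, -40.2, -26.8, 0, 67.7, 1, -40.2, -26.8, 0, 67.7, 1, -40.2, -26.8, 0, 67.7, 1, -40.2, -26.8, 0, 67.7, 1, -40.2, -26.8, 0, 67.7, 1, -40.2, -26.8, 0, 67.7, 1, -40.2, -26.8, 0, 67.7, 1, -40.2, -26.8, 0, 67.7, 1, -40.2, -26.8, 0, 67.7, 1, -40.2, -26.8, 0, 67.7, 1, -40.2, -26.8, 4.6, 67.7, 1, -40.2, -26.8, 4.6, 67.7, 1, -40.2, -26.8, 4.6, 67.7], grip_force=20)

```text
clock: 1.9
eef_pos: [0.5227, 0.1862, 0.3597]
ee_rot: [[0.029, 1.0, 0.001], [1.0, -0.029, 0.0], [0.0, 0.001, -1.0]]
contact_force: [0.5, 0.1, 0.3]
gripper_width: 0.0007
```

```bash
python3 - <<'E'
from h import *
t=telemetry.sense(); print(t["clock"],t["eef_pos"],t["ee_rot"],t["contact_force"],t["gripper_width"])
c=snap("side","1"); crop(c,230,120,470,330,3,"d1.png")
E
```

```text
1.9 [0.52274326 0.18623614 0.35965662] [[ 2.85473179e-02  9.99592181e-01  7.22431223e-04]
 [ 9.99592351e-01 -2.85476162e-02  4.06024673e-04]
 [ 4.26482778e-04  7.10545810e-04 -9.99999657e-01]] [0.53018514 0.05677089 0.25057385] 0.0007476023138156473
```

View pics/d1.png

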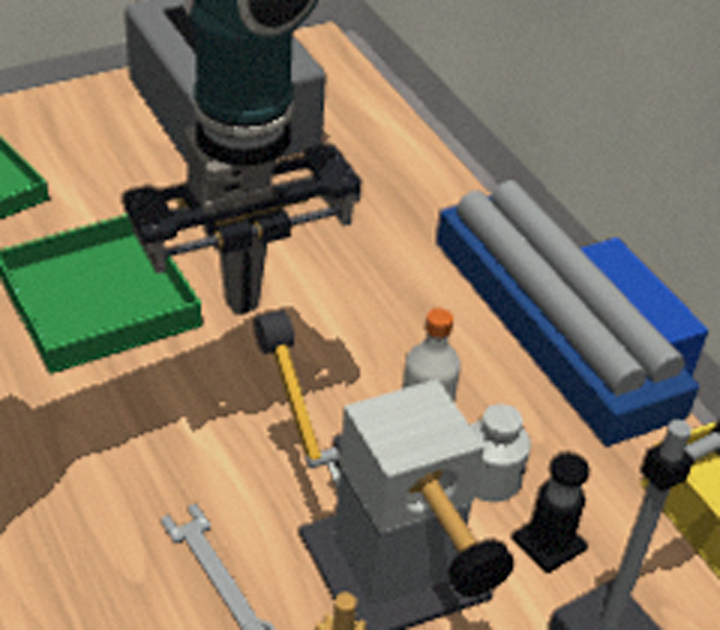

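Call:
apply_moves(rows=[1, -1, 0, 0, 0, 1, -2, 0, 0, 0, 1, -3, 0, -0.5, 0, 1, -4, 0, -1.3, 0, 1, -5, 0, -2.2, 0, 1, -6, 0, -2.9, 0, 1, -7, 0, -3.4, 0, 1, -8, 0, -3.8, 0, 1, -9, 0, -4, 0, 1, -10, 0, -4.2, 0])

```text
clock: 3.2
eef_pos: [0.5195, 0.0844, 0.4009]
ee_rot: [[0.03, 1.0, 0.0], [1.0, -0.03, -0.0], [-0.0, 0.0, -1.0]]
contact_force: [0.5, 0.4, 0.9]
gripper_width: 0.0009
```

```bash
python3 - <<'E'
from h import *
c=snap("side","2"); crop(c,230,120,470,330,3,"d2.png")
E
```

```text
(no output)
```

View pics/d2.png

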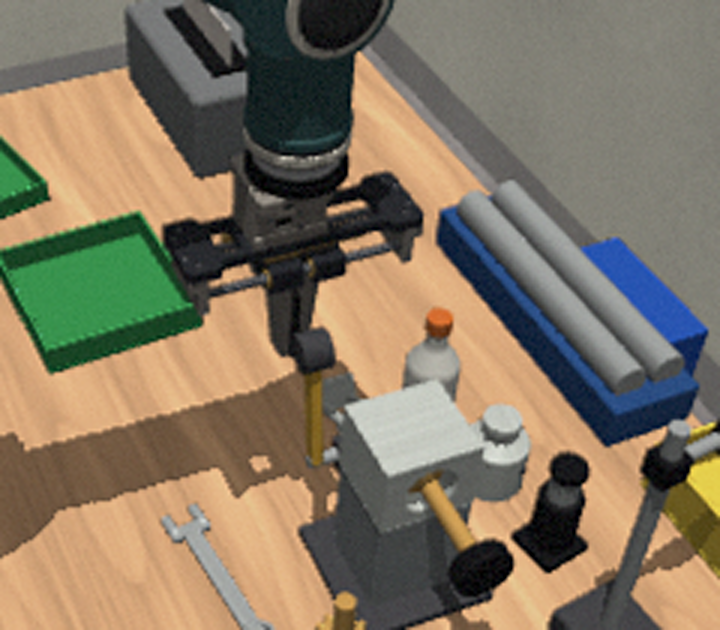

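The arm is coming up near upright with the fingers behind the head. I'll keep pushing past over-centre, then back off.

Call:
apply_moves(rows=[1, -0.8, 0, 0, 0, 1, -1.6, 0, 0, 0, 1, -2.4, 0, 0, 0, 1, -3.2, 0, 0, 0, 1, -4, 0, 0, 0, 1, -4.5, 0, 0, 0, 1, -4.5, 0, 0, 0, 1, -3, 0, 0, 0, 1, 0, 0, 0, 0, 1, 2, 0, 0, 0, 1, 2, 0, 0, 0, 1, 2, 0, 0, 0, 1, 2, 0, 0, 0])

```text
clock: 4.88
eef_pos: [0.5203, 0.1045, 0.4008]
ee_rot: [[0.031, 1.0, 0.0], [1.0, -0.031, -0.0], [-0.0, 0.0, -1.0]]
contact_force: [0.2, -0.2, 0.5]
gripper_width: 0.0001
```

```bash
python3 - <<'E'
from h import *
c=snap("side","3"); crop(c,230,120,470,330,3,"d3.png")
print(telemetry.sense()["contact_force"])
E
```

```text
[-0.4126886   0.39103624  0.38735357]
```

View pics/d3.png

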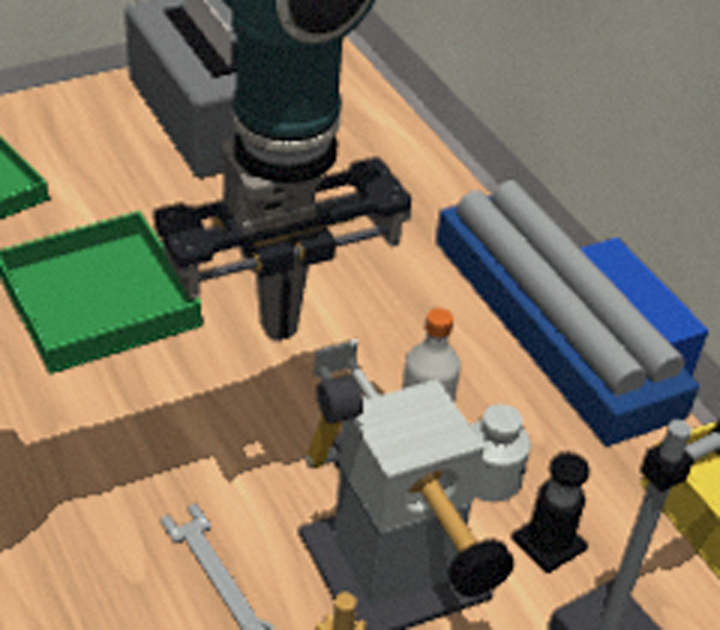

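The stay arm leans back over the block and the rest is out level, with the fingers clear. Now up and over to the knob side.

Call:
apply_moves(rows=[1, 0, 0, -6, 0, 1, 0, 0, -13, 0, 1, 0, 0, -13, 0, 1, -30.3, 6, -13, 0, 1, -30.3, 6, -13, 0, 1, -30.3, 6, -13, 0, 1, -30.3, 6, -13, 0, 1, -30.3, 6, -13, 0, 1, -30.3, 6, -13, 0, 1, -30.3, 6, -13, 0, 1, -30.3, 6, 0, 0, 1, -30.3, 6, 0, 0, 1, -30.3, 6, 0, 0, 1, -30.3, 6, 4, 0, 1, -30.3, 6, 7.3, 0, 1, -30.3, 6, 7.3, 0])

```text
clock: 6.92
eef_pos: [0.5716, -0.198, 0.3279]
ee_rot: [[0.028, 1.0, -0.001], [1.0, -0.028, 0.001], [0.001, -0.001, -1.0]]
contact_force: [-0.3, -0.9, -0.5]
gripper_width: 0.0006
```

```bash
python3 - <<'E'
from h import *
c=snap("side","4"); crop(c,270,100,510,310,3,"d4.png")
X=cloud(c)
hp=X[225:262,325:350].reshape(-1,3); hp=hp[(hp[:,2]>.205)&(hp[:,2]<.26)]; print("head",hp.min(0),hp.max(0))
c=snap("scene","4"); crop(c,170,120,350,280,4,"s4.png")
print(telemetry.sense()["contact_force"])
E
```

```text
head [ 0.51112202 -0.01291315  0.2076649 ] [0.53879792 0.0213866  0.2427489 ]
[ 0.2466134  -0.27126192 -0.13548587]
```

View pics/d4.png

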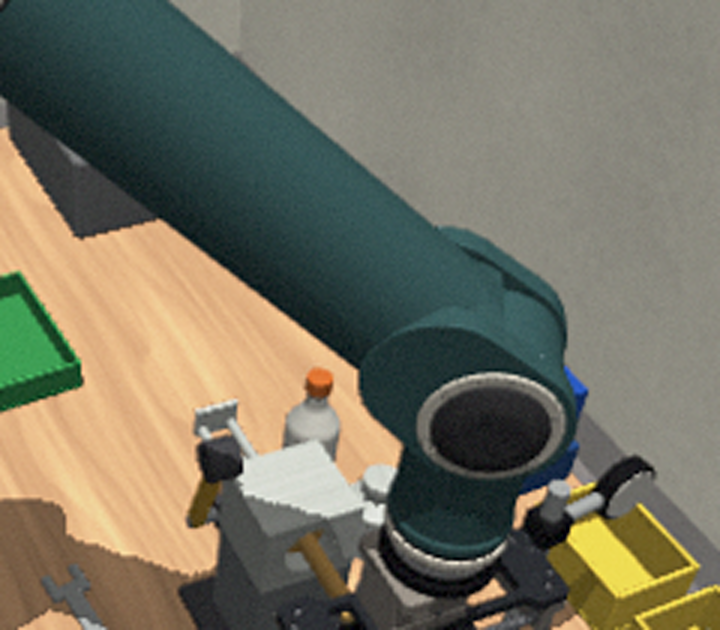

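View pics/s4.png

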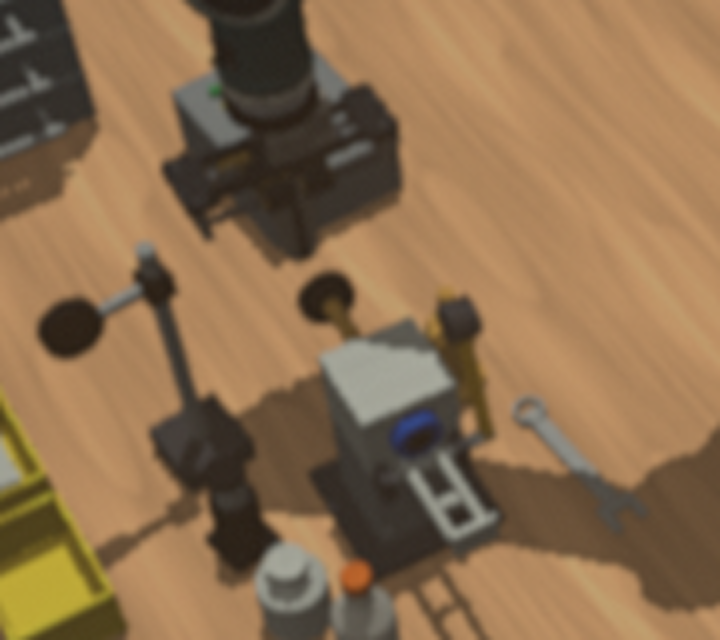

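The head spans y -13..21 mm and z up to 243 mm, which matches the open stop. The scene view shows the rest level. Pushing the knob now.

Call:
apply_moves(rows=[1, 1.5, 0, 0, 0, 1, 3, 0, 0, 0, 1, 4, 0, 0, 0, 1, 4.8, 0, 0, 0, 1, 5.6, 0, 0, 0, 1, 6.4, 0, 0, 0, 1, 7.2, 0, 0, 0, 1, 8, 0, 0, 0, 1, 8.6, 0, 0, 0, 1, 9.2, 0, 0, 0, 1, 9.8, 0, 0, 0, 1, 10.3, 0, 0, 0, 1, 10.6, 0, 0, 0, 1, 10.6, 0, 0, 0])

```text
clock: 8.78
eef_pos: [0.5741, -0.0925, 0.3274]
ee_rot: [[0.029, 1.0, -0.001], [1.0, -0.029, 0.001], [0.001, -0.001, -1.0]]
contact_force: [1.1, -1.6, -0.1]
gripper_width: 0.0005
```

```bash
python3 - <<'E'
from h import *
c=snap("scene","5"); crop(c,170,120,350,280,4,"s5.png")
X=cloud(c); hsv=cv2.cvtColor(c["image"],cv2.COLOR_RGB2HSV)
m=cv2.inRange(hsv,(108,120,30),(128,255,255)); m[:190]=0;m[270:]=0;m[:,:250]=0;m[:,310:]=0
P=X[m>0]; print(len(P),np.percentile(P,[3,50,97],axis=0).round(3))
print(telemetry.sense()["contact_force"])
E
```

```text
152 [[0.573 0.045 0.157]
 [0.592 0.074 0.165]
 [0.606 0.095 0.171]]
[ 1.21705704 -1.71044123  0.73919973]
```

View pics/s5.png

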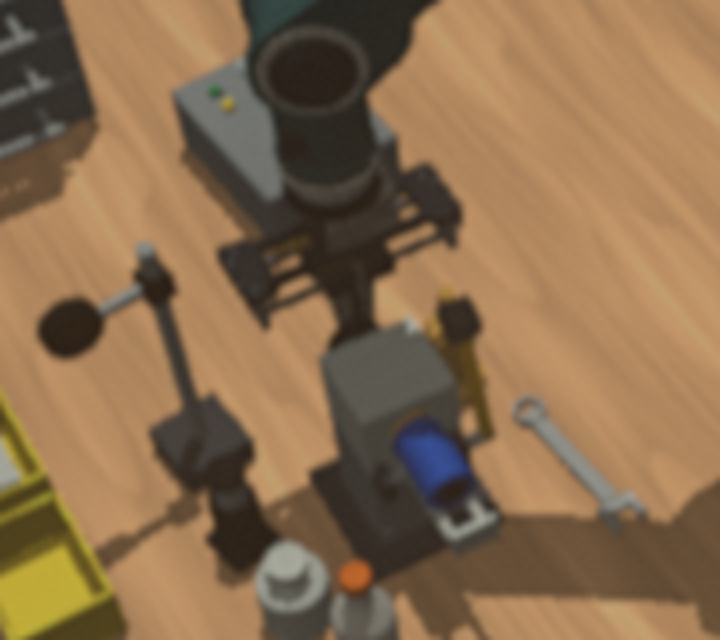

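The bushing is on the rest, with its centre at y≈0.07. The force is still only about friction, so I'll push on to the stop.

Call:
apply_moves(rows=[1, 0.2, 0, 0, 0, 1, 0.4, 0, 0, 0, 1, 0.6, 0, 0, 0, 1, 0.7, 0, 0, 0, 1, 0.7, 0, 0, 0])

```text
clock: 9.45
eef_pos: [0.5741, -0.0871, 0.3273]
ee_rot: [[0.031, 1.0, -0.001], [1.0, -0.031, -0.002], [-0.002, -0.001, -1.0]]
contact_force: [-0.2, -5.7, -0.6]
gripper_width: 0.0002
```

Call:
apply_moves(rows=[1, 0.2, 0, 0, 0, 1, 0.3, 0, 0, 0, 1, 0.3, 0, 0, 0])

```text
clock: 9.82
eef_pos: [0.574, -0.0865, 0.3274]
ee_rot: [[0.033, 0.999, -0.001], [0.999, -0.033, -0.005], [-0.005, -0.0, -1.0]]
contact_force: [0.2, -11.4, -2.7]
gripper_width: 0.0004
```

The force rises to 11 N with no further travel, so the rod is home. Backing off and lifting clear.

Call:
apply_moves(rows=[1, -2, 0, 0, 0, 1, -5, 0, 0, 0, 1, -5, 0, -6, 0, 1, -5, 0, -12, 0, 1, -5, 0, -20, 0, 1, -5, 0, -20, 0, 1, -5, 0, -20, 0])

```text
clock: 10.7
eef_pos: [0.5731, -0.133, 0.5284]
ee_rot: [[0.029, 1.0, 0.002], [1.0, -0.029, 0.001], [0.001, 0.002, -1.0]]
contact_force: [0.3, -0.6, -0.6]
gripper_width: 0.0006
```

```bash
python3 - <<'E'
from h import *
c=snap("scene","6"); crop(c,170,120,350,280,4,"s6.png")
d=snap("side","6"); crop(d,270,180,450,330,4,"d6.png")
X=cloud(c); hsv=cv2.cvtColor(c["image"],cv2.COLOR_RGB2HSV)
m=cv2.inRange(hsv,(108,100,20),(128,255,255)); m[:190]=0;m[270:]=0;m[:,:250]=0;m[:,310:]=0
P=X[m>0]; P=P[P[:,2]>.12]; print(len(P),np.percentile(P,[0,3,50,97,100],axis=0).round(3))
T=P[P[:,2]>.162]; print("crest",len(T),T.mean(0),T.min(0),T.max(0))
K=cloud(d)[297-20:330,370:410].reshape(-1,3)
K=K[(K[:,2]>.12)&(K[:,2]<.185)&(K[:,1]<-.05)]; print("knob",K.min(0),K.max(0),np.median(K,0))
t=telemetry.sense();print(t["eef_pos"],t["contact_force"],t["clock"])
E
```

```text
189 [[0.568 0.041 0.152]
 [0.572 0.045 0.156]
 [0.591 0.074 0.165]
 [0.607 0.1   0.171]
 [0.609 0.103 0.173]]
crest 141 [0.58816035 0.07493385 0.16664261] [0.57134478 0.04255609 0.16212143] [0.60453647 0.10252477 0.17318412]
knob [ 0.55979592 -0.08015196  0.12654473] [ 0.62558401 -0.05014097  0.17774312] [ 0.58380321 -0.07606394  0.15919168]
[ 0.57289336 -0.13265092  0.52577093] [-0.73503916  1.31321515 -0.37609859] 10.8
```

View pics/s6.png

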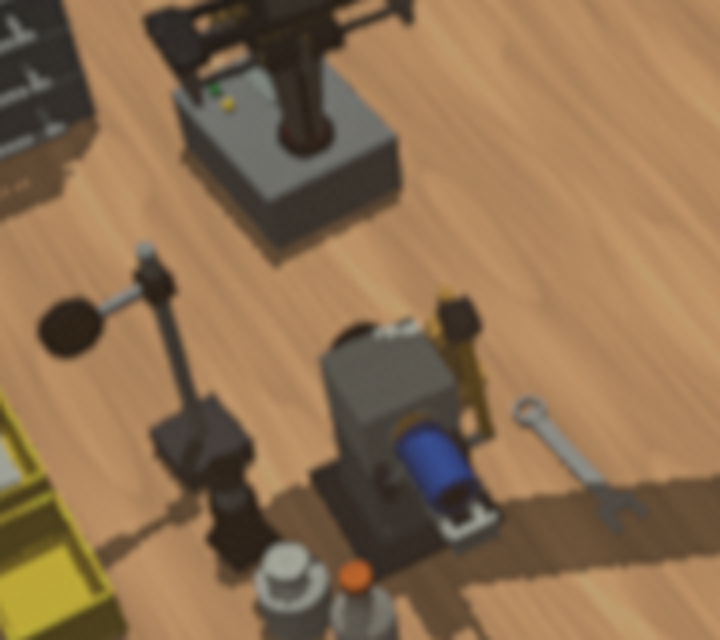

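View pics/d6.png

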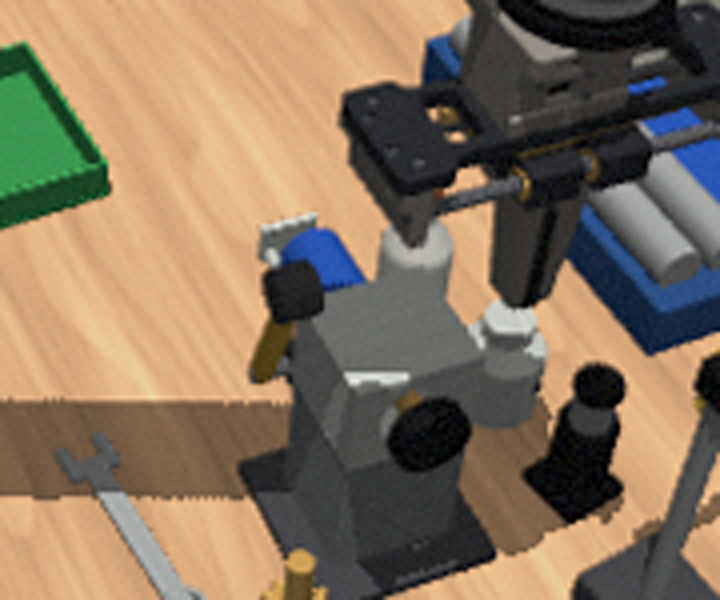

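Knob face is at y≈-0.079 and the bushing centre at about (0.587, 0.073), lying along the rest. Next, hover above it with the jaws partly open and check.

Call:
apply_moves(rows=[-0.6, 20.8, 0.8, 0, 0, -0.6, 20.8, 0.8, 0, 0, -0.6, 20.8, 0.8, 0, 0, -0.6, 20.8, 0.8, 0, 0, -0.6, 20.8, 0.8, 0, 0, -0.6, 20.8, 0.8, 8, 0, -0.6, 20.8, 0.8, 12, 0, -0.6, 20.8, 0.8, 12, 0, -0.6, 20.8, 0.8, 12, 0])

```text
clock: 11.92
eef_pos: [0.5882, 0.0728, 0.4096]
ee_rot: [[0.032, 0.999, 0.002], [0.999, -0.032, -0.0], [-0.0, 0.002, -1.0]]
contact_force: [-0.1, 0.3, 1.1]
gripper_width: 0.0737
```

```bash
python3 - <<'E'
from h import *
c=snap("wrist","7"); d=snap("side","7"); crop(d,270,150,450,300,4,"d7.png")
X=cloud(c); hsv=cv2.cvtColor(c["image"],cv2.COLOR_RGB2HSV)
m=cv2.inRange(hsv,(108,100,20),(128,255,255)); P=X[m>0]; P=P[(P[:,2]>.12)&(P[:,2]<.2)&(P[:,1]<.15)]
print(len(P),P.min(0),np.median(P,0),P.max(0)); T=P[P[:,2]>.16]; print(T.mean(0),T.min(0),T.max(0))
t=telemetry.sense();print(t["eef_pos"],t["ee_rot"][:,0],t["gripper_width"])
E
```

```text
5990 [0.56461259 0.02976805 0.13246186] [0.58809971 0.07183456 0.16550463] [0.61043807 0.10083885 0.17067189]
[0.58807364 0.06984187 0.16591729] [0.5696603  0.03511185 0.16000483] [0.60618216 0.10031401 0.17067189]
[0.58828466 0.07352024 0.41045315] [0.03095531 0.99952024 0.00102418] 0.07357666376001587
```

View pics/wrist7.png

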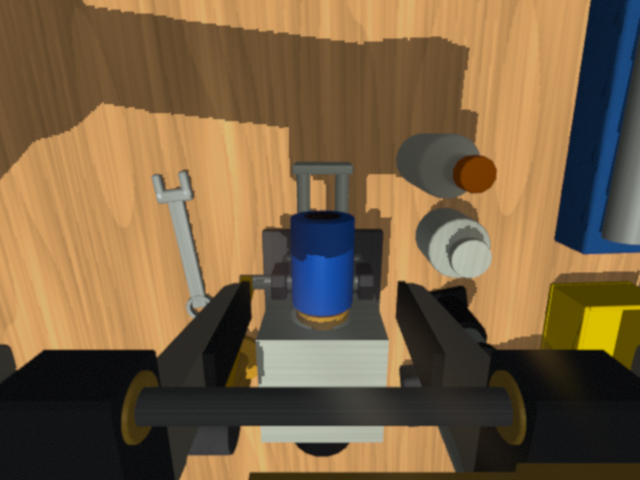

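View pics/d7.png

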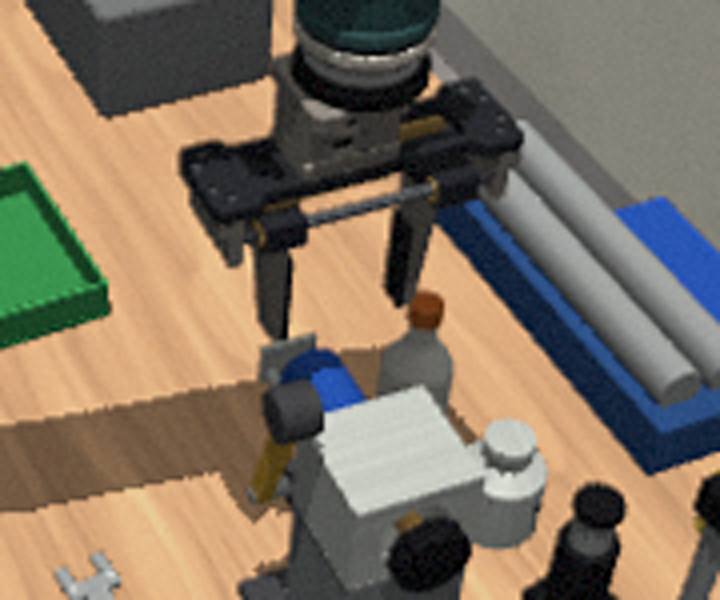

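The bushing lies centred at x≈0.588 between the open fingers, with the jaws at about (250,300) and (400,300) in the wrist view. Descend and grip gently.

Call:
apply_moves(rows=[-0.6, 0.3, 0, 3, 0, -0.6, 0.3, 0, 6, 0, -0.6, 0.3, 0, 8.6, 0, -0.6, 0.3, 0, 8.6, 0, -0.6, 0.3, 0, 8.6, 0, 1, 0.3, 0, 8.6, 0, 1, 0.3, 0, 8.6, 0, 1, 0.3, 0, 8.6, 0, 1, 0.3, 0, 8.6, 0, 1, 0.3, 0, 8.6, 0, 1, 0.3, 0, 8.6, 0], grip_force=15)

```text
clock: 13.4
eef_pos: [0.5879, 0.0776, 0.3222]
ee_rot: [[0.03, 1.0, 0.002], [1.0, -0.03, 0.0], [0.0, 0.002, -1.0]]
contact_force: [2.5, 1.0, 3.2]
gripper_width: 0.0437
```

Call:
apply_moves(rows=[1, 0, 0, -1, 0, 1, 0, 0, -3, 0, 1, 0, 0, -6, 0, 1, 0, 0, -10, 0, 1, 0, 0, -12, 0, 1, 0, 0, -12, 0, 1, 0, 0, -12, 0])

```text
clock: 14.28
eef_pos: [0.587, 0.0774, 0.4412]
ee_rot: [[0.03, 1.0, -0.001], [1.0, -0.03, -0.0], [-0.0, -0.001, -1.0]]
contact_force: [0.1, 0.5, -0.2]
gripper_width: 0.0434
```

```bash
python3 - <<'E'
from h import *
d=snap("side","8"); crop(d,270,120,450,270,4,"d8.png")
E
```

```text
(no output)
```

View pics/d8.png

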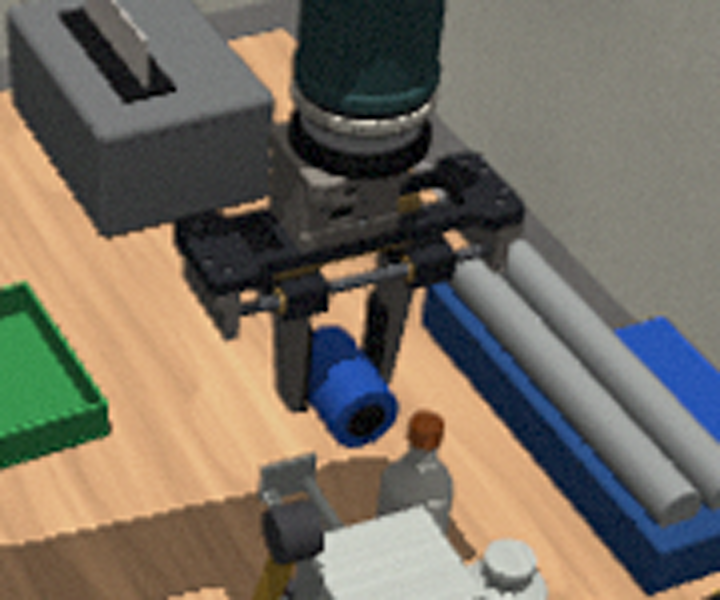

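The bushing is held and the stay is still open. On to the tray.

Call:
apply_moves(rows=[1, 6, -2.4, 0, 0, 1, 12, -4.8, 0, 0, 1, 18, -7.2, 0, 0, 1, 24, -9.6, 0, 0, 1, 30, -12, 0, 0, 1, 34.6, -13.7, 0, 0, 1, 34.6, -13.7, 0, 0, 1, 34.6, -13.7, 4, 0, 1, 34.6, -13.7, 8, 0, 1, 34.6, -13.7, 12, 0, 1, 34.6, -13.7, 16, 0, 1, 34.6, -13.7, 20, 0, 1, 34.6, -13.7, 20, 0])

```text
clock: 15.95
eef_pos: [0.46, 0.4252, 0.238]
ee_rot: [[0.031, 1.0, -0.005], [0.999, -0.031, -0.007], [-0.007, -0.005, -1.0]]
contact_force: [0.3, -0.1, -0.9]
gripper_width: 0.0435
```

```bash
python3 - <<'E'
from h import *
d=snap("side","9"); crop(d,200,120,380,270,4,"d9.png")
E
```

```text
(no output)
```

View pics/d9.png

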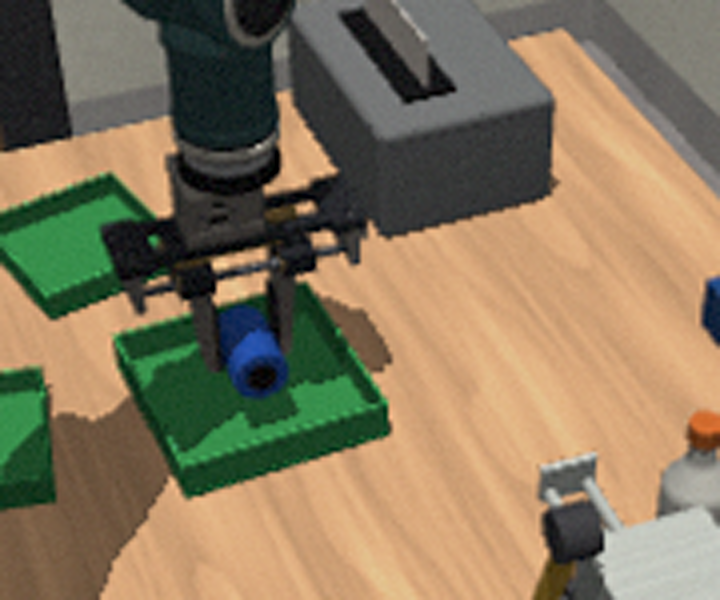

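Call:
apply_moves(rows=[1, 0, 0, 1, 0, 1, 0, 0, 2, 0, 1, 0, 0, 2.7, 0, 1, 0, 0, 3.2, 0, 1, 0, 0, 3.2, 0, 1, 0, 0, 3.2, 0])

```text
clock: 16.75
eef_pos: [0.4609, 0.4275, 0.2099]
ee_rot: [[0.03, 1.0, 0.0], [1.0, -0.03, 0.0], [0.0, 0.0, -1.0]]
contact_force: [-0.3, -0.4, -0.2]
gripper_width: 0.0436
```

Call:
apply_moves(rows=[1, 0, 0, 0.3, 0, 1, 0, 0, 0.6, 0, 1, 0, 0, 0.6, 0])

```text
clock: 17.12
eef_pos: [0.4606, 0.4273, 0.2034]
ee_rot: [[0.03, 1.0, -0.0], [1.0, -0.03, -0.0], [-0.0, -0.0, -1.0]]
contact_force: [-0.5, -0.3, -0.6]
gripper_width: 0.0437
```

Almost on the floor. Opening gently in steps, then lifting away.

Call:
apply_moves(rows=[0.0, 0, 0, 0.1, 0, -0.05, 0, 0, 0.1, 0, -0.1, 0, 0, 0.1, 0, -0.2, 0, 0, 0.1, 0, -0.3, 0, 0, 0.1, 0, -0.3, 0, 0, 0.1, 0, -0.3, 0, 0, 0.1, 0, -0.3, 0, 0, -3, 0, -0.3, 0, 0, -8, 0, -0.3, 0, 0, -14, 0, -0.3, 0, 0, -20, 0, -0.3, 0, 0, -20, 0, -0.3, 0, 0, -20, 0])

```text
clock: 18.75
eef_pos: [0.4603, 0.4272, 0.4032]
ee_rot: [[0.029, 1.0, -0.001], [1.0, -0.029, -0.0], [-0.0, -0.001, -1.0]]
contact_force: [-0.0, -0.3, -0.2]
gripper_width: 0.0599
```

```bash
python3 - <<'E'
from h import *
d=snap("side","10"); c=snap("scene","10"); w=snap("wrist","10")
for n,c in(("side",d),("scene",c),("wrist",w)):
    X=cloud(c); hsv=cv2.cvtColor(c["image"],cv2.COLOR_RGB2HSV)
    m=cv2.inRange(hsv,(105,100,20),(128,255,255)); P=X[m>0]
    P=P[(abs(P[:,0]-.461)<.1)&(abs(P[:,1]-.428)<.1)&(P[:,2]<.1)]
    if len(P): print(n,len(P),P.min(0).round(3),np.median(P,0).round(3),P.max(0).round(3))
crop(d,200,150,460,340,3,"d10.png"); crop(load("scene","10"),170,130,370,290,4,"s10.png")
print(telemetry.sense()["contact_force"],telemetry.sense()["clock"])
E
```

```text
side 240 [0.439 0.381 0.001] [0.458 0.401 0.042] [0.48  0.446 0.052]
scene 194 [0.445 0.389 0.031] [0.467 0.416 0.046] [0.481 0.449 0.053]
wrist 2762 [0.44  0.387 0.026] [0.461 0.421 0.046] [0.482 0.451 0.051]
[ 0.69787257  0.57133312 -0.1122613 ] 18.9
```

View pics/d10.png

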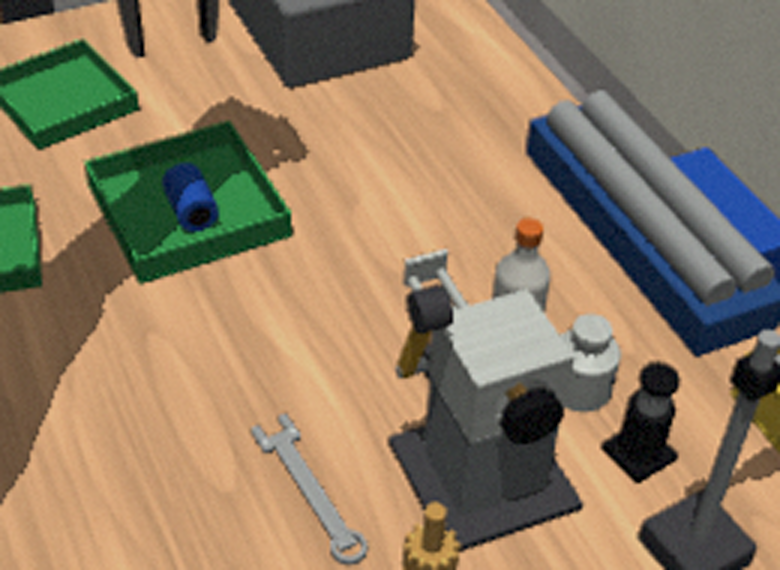

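View pics/s10.png

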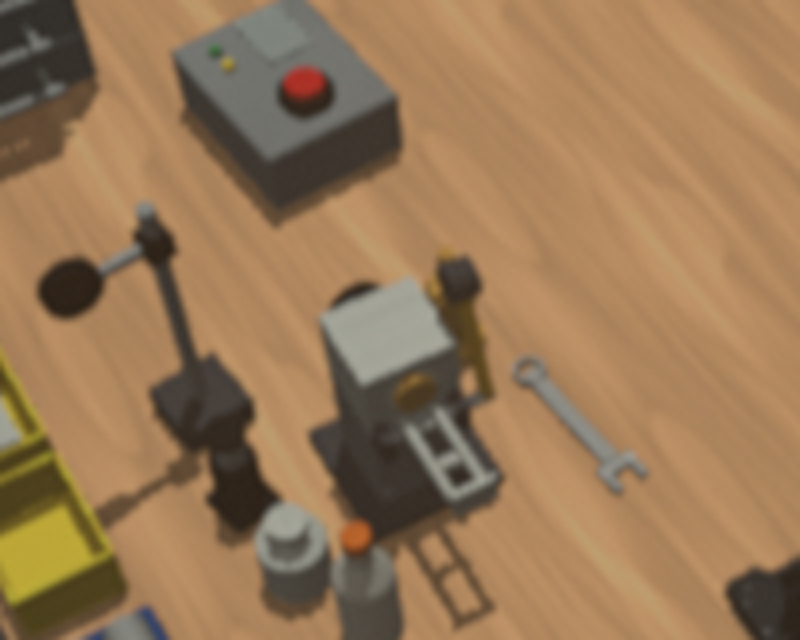

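The bushing lies in the big tray, centred at about (0.46, 0.42) with its top at about 0.05. The stay is open, the rod home, the bystanders in place and the gripper clear. Handing in.

```bash
python3 -c "
from bench import job,telemetry
print(job.close_job())"
```

```text
the job is handed in; nothing more can be done
None
```

The job is done and handed in at about 19 s of the 72 s allowed. The hand-in gives no verdict, so what follows rests on my own last checks.

- **Stay arm:** I pushed its head past over-centre with shut fingers and backed off. It settled at the open stop, with the head at y -13 to 21 mm and z up to 243 mm, as predicted. The last pictures show it still open.
- **Rod:** I pushed the knob to its stop, where the force rose to about 11 N with no further travel. The knob face measured at jig y about -78 mm, against -76 mm for fully home. That puts the rod about 68 mm in, above the 64 mm limit.
- **Bushing:** It came out onto the rest with its centre about 71 mm along the jig's y. I gripped it at 44 mm opening and set it down on the floor of the 170 mm tray. Its centre is within about 10 mm of the tray's centre, and its top is at about 50 mm, so the centre height is about 28 mm.
- **Everything else:** The red button was not touched. In the last pictures the bystanders look upright and where they were. The open gripper hangs clear above the tray.

No check failed. The scene and side views differed by up to about 15 mm on some centres, such as the stay head and knob, where each sees only part of the surface. In the very first fit the scene camera's rectangles for the block top and trays were off. I replaced those with corner and contour fits, which agreed to a few mm.

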